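# Snap a drying cartridge into its spring clips and seat it in the port

### The arm

A 6-joint arm with a two-finger parallel gripper is mounted at the origin on a cart in front of the work surface, level with it; the furniture and walls round the work are solid. World frame = base frame: x ahead of the robot, y to its left, z up, the work surface at z = 0. Lengths are in m, angles in degrees, forces in N, time in s.
With the tool pointing down it reaches from about 0.35 to 0.725 m from the base axis. Payload 6 kg.
Tool frame: the origin (TCP) lies midway between the tips of the shut fingers; the grasp point (between the pads) lies 19 mm behind it; z points along the fingers, y is the line along which they close (so a half turn about z gives the same grasp; the last joint's range is limited). The gripper opens to 85 mm and grips with 20 to 120 N. Pads are 22 mm wide; open, the fingers measure 114 mm over their backs; the gripper's body (76 mm by 85 mm) begins 54 mm behind the grasp point. The pads swing forward as they close: fully open they stand 13 mm farther back than shut.
Start: joints at [-48.375, 2.303, 4.859, 0, -92.561, -19.12], TCP at [0.23, -0.554, 0.202] pointing down, gripper open.
Joint ranges: [-146.85, 146.85], [-73.84, 115.35], [-62.03, 85.46], [-188.31, 113.3], [-161.28, -10.13], [-171.36, 171.36]. Speed limits (degrees/s): [147.25, 147.25, 172.46, 180, 180, 180].

### API

Orientations are given as a 3x3 rotation matrix whose columns are the frame's x, y, z axes.
In Python, from workcell import manip gives the robot as it stands. The module is installed in compiled form; this text tells all that it offers.
- The arm moves only by the tool move_arm, never from a script. Its argument "plan" is a list of rows, each an object of numbers: "gripper": the closure, from 0 (fully open) to 1 (shut); "dx", "dy", "dz": the shift along the tool's x, y, z in m; "wx", "wy", "wz": the turn, a rotation vector about the tool's x, y, z in rad. In form: [{"gripper": .., "dx": .., "dy": .., "dz": .., "wx": .., "wy": .., "wz": ..}, ...]. A call has 1 to 12 rows; each row is the pose to reach, as a shift and turn from the pose commanded when the call began, along the tool's axes at that moment; what a row does not reach only later rows make up. A row lasts 1/12 s, in which the tool goes at most 41.7 mm and 7.16 degrees, less where a joint would pass 70% of its speed; a pose out of reach is approached as far as the arm can. A call with a gripper value outside its range is refused whole. The fingers move at their own pace and stop on an object; "force" is the grip in N (left out, the last holds). Time passes only in rows, so rows that repeat a pose let the fingers close. It gives the time, the measured TCP pose, the force, the opening and the grip force at its end, in the units of the state.
- manip.sense(): the state, without advancing time (a new reading comes with each control period).
- manip.get_image(name): name is "scene" or "side" or "wrist"; returns the picture (480x640x3 uint8, red, green, blue); there is no depth.
- manip.camera_model(name): a dict with "fx", "fy", "cx", "cy" (pixels), "extrinsics" (4x4, takes a point from camera to world coordinates); the wrist camera has in their place "T_tool_cam" (4x4, takes a point from camera to tool coordinates, whose origin is the TCP and whose axes are the flange's). Camera axes: x right, y up, looking along -z (the intrinsics and any distortion apply to the point x, -y, -z); pixel columns grow to the right and rows downward; lengths in m; the calibration is good to about 2 mm. A picture is of the moment at which its call begins: read the wrist's pose just before it. camera_model takes no time and is no camera call.
- manip.finish_job(): hands the job in; it is judged then, once.
The state is a dict: "time": time; "joint_positions": joint angles; "qd": joint speeds; "joint_torque": joint torques, N m; "eef_pos": TCP position; "tcp_rot": TCP orientation; "force": force on the tool from outside, world axes, zero at the start; "wrist_torque": the same for the moment, N m; "finger_gap": opening from 0.0 (shut) to 1.0 (fully open); "grip_force": force on a finger pad.
Only numpy, scipy, OpenCV 4.12 (cv2) and the standard library are available. Lean on these libraries where they do the work, as an engineer would, in place of code of your own. Each camera call takes 0.05 s, during which the arm holds its last target. There are 200 camera calls.

### The job

Fit the gas-drying cartridge that lies on the bench into its holder: press it down sideways into both C-shaped spring clips, spigot towards the port block, until it has snapped home in both, then slide it along the clips until its shoulder meets the rubber washer on the port face, and bed it there with a firm push of about 12 N on the port. Feel your way and do not ram it: more than 30 N down in the clips, or 20 N on the port, does damage. Leave the other things on the bench alone.

Things in the scene. Friction and masses are not known exactly. Their poses are not given: they have to be found in the camera images.
- cartridge: Loose drying cartridge, 0.14 kg: bare aluminium barrel 24 mm dia x 156 mm, a steel hexagon cap (30 mm over flats, 12 mm thick) on each end, on one end only a brass spigot 10 mm dia x 14 mm with a rubber ring. Origin: on the axis at mid-barrel; own +y runs along the axis to the spigot. Lies on the bench on cap flats, axis level, 15 mm up. Its roll about y does not matter.
- holder: Fixed holder: aluminium base plate 76 x 240 x 8 mm; origin on the bench below the clip axis, midway between two open-topped steel C clips. Clip axis is its y, 55 mm above the bench; z up. Clips stand at y = -45 and +45 mm, each 14 mm long (76 mm clear between them) on pillars 14 mm wide. Port block at the +y end. Everything on it stays below z 75 mm; between the clips lies only the plate.
- washer (a joint): Rubber washer, 20 mm dia, 4 mm proud of the grey port block's face round its bore for the spigot (12 mm dia x 16 deep, on the clip axis). The block (42 x 26 mm, top z 73) is clamped in slots: face at holder y = 100 to 114 mm, looking to -y, washer front 4 mm nearer. Value: its squeeze, 1 mm at 8 N, 1.7 at 12 N (right), 3 mm at 20 N (cuts it), 0.3 mm set stays; read too coarsely to use.
- seats: The two aluminium pillars with the rigid steel seats at the bottom of the clips (part of the holder, same origin and axes). Seated, the springs hold the barrel on them with about 8 N; a press of 30 N on top of that is still safe, more than 45 N in all is not.
- clip_rear (a point): Centre of the rear clip on the clip axis (holder y = -45 mm, z = 55 mm), where the barrel axis comes to lie.
- clip_front (a point): Centre of the front clip on the clip axis (holder y = +45 mm, z = 55 mm). Each clip: two sprung jaws, mouth 18 mm wide at z 63 mm, lead-ins flaring to 32 mm at z 70. Pressing the barrel into both clips at once takes up to 12-18 N, most with its axis at z 64-68; below z 61 it is drawn down on to rigid seats. Sliding it along then takes 6-13 N.
- spigot_shoulder (a point): Centre of the cartridge's front cap face at the root of the spigot, 90 mm from mid-barrel along its +y: the face that meets the washer (mid-barrel then at holder y = 7 to 22 mm, depending on where the port block is clamped). The spigot is sure to clear the port while mid-barrel is at holder y below -8 mm, the front cap clears the front clip above -25 mm: press it in at about -14 mm.
- barrel_front (a point): Point on the barrel axis 45 mm from mid-barrel towards the spigot.
- barrel_rear (a point): Point on the barrel axis 45 mm from mid-barrel away from the spigot.
- bottle_small: Bystander: small white screw-cap bottle, 42 mm dia x 82 mm; origin at the centre of its underside.
- strip_box: Bystander: flat paper carton 90 x 56 x 18 mm; origin at the centre of its underside.
- screwdriver: Bystander: small screwdriver with a fluted grip, 164 mm long, 22 mm thick, lying along its own y; origin under its middle.
- timer_a: Bystander: digital bench timer 34 x 64 x 16 mm lying flat; origin at the centre of its underside.

How it is judged (in metres and radians):
On the way, in this order (a step that is already met when the one before it is completed fails the run):
1. the barrel has snapped home in both clips (axis within 2 mm of the clip axis at both ends), the washer not yet touched (x of barrel_front in the frame of holder between -0.002 and 0.002 m and x of barrel_rear in the frame of holder between -0.002 and 0.002 m and z of barrel_front in the frame of holder between 0.053 and 0.057 m and z of barrel_rear in the frame of holder between 0.053 and 0.057 m and value of joint washer below 0.0001 m), for 0.2 s.
2. slid along the clips until the shoulder meets the washer on the port face and bedded there with more than 8 N (squeezed by more than 1 mm) (x of barrel_front in the frame of holder between -0.002 and 0.002 m and x of barrel_rear in the frame of holder between -0.002 and 0.002 m and z of barrel_front in the frame of holder between 0.053 and 0.057 m and z of barrel_rear in the frame of holder between 0.053 and 0.057 m and value of joint washer above 0.001 m), for 0.3 s.
At the end, for the whole second after the job is handed in: The cartridge lies at rest in both clips, its axis within 2 mm of the clip axis at both ends, its spigot in the port (shoulder beyond 95 mm along the holder) and the washer still squeezed by more than 0.2 mm (x of barrel_front in the frame of holder between -0.002 and 0.002 m and x of barrel_rear in the frame of holder between -0.002 and 0.002 m and z of barrel_front in the frame of holder between 0.053 and 0.057 m and z of barrel_rear in the frame of holder between 0.053 and 0.057 m and value of joint washer above 0.0002 m and y of spigot_shoulder in the frame of holder above 0.095 m and linear speed of cartridge below 0.01 m/s); the robot touches nothing.
It fails at once if the cartridge is pressed on the port's washer with more than 20 N (washer squeezed over 3 mm) (value of joint washer above 0.003 m).
It fails at once if the barrel is rammed on to the clip seats with more than 45 N (contact force between cartridge and seats above 45 N).
It fails at once if a bystander (bottle, carton, screwdriver, timer) is shifted by more than 20 mm (distance of any of bottle_small, strip_box, screwdriver, timer_a from where it was at the start of the episode above 0.02 m).
It also fails if it takes over 48 s, if anything falls off the work surface, if the arm or the gripper's body presses on something with over 40 N, if the wrist force passes 120 N, or if a joint passes its speed limit or range.

## Working session

There is one attempt and no reset: what is moved stays moved. The work goes in short steps, Python scripts to look and compute and a tool call to move; the robot and the scene stay as the last step left them, time stands still between calls to the robot, and variables do not carry over. Pictures are saved under pics/ and viewed, at most 10 in all, crops included, and the job is handed in when it is done.

Besides the shell and the picture viewer there is one more tool, called after "Emit:" by a JSON object that holds its "op" and its "data". move_arm: Moves the arm, as the interface text tells. Its arguments: {"type":"object","properties":{"plan":{"type":"array","items":{"type":"object","properties":{"gripper":{"type":"number"},"dx":{"type":"number"},"dy":{"type":"number"},"dz":{"type":"number"},"wx":{"type":"number"},"wy":{"type":"number"},"wz":{"type":"number"}}}},"force":{"type":"number"}},"required":["plan"]}

```bash
mkdir -p pics; ls; python3 - <<'E'
from workcell import manip
import cv2,numpy as np
np.set_printoptions(precision=4,suppress=True)
s=manip.sense(); print(s)
for n in ("scene","side"):
    im=manip.get_image(n); cv2.imwrite(f"pics/{n}0.png",im[:,:,::-1]); c=manip.camera_model(n); print(n,c)
print(manip.camera_model("wrist"))
E
```

```text
pics
{'time': 0.0, 'joint_positions': array([-48.3749,   2.3399,   4.8023,  -0.0254, -92.5605, -19.121 ]), 'qd': array([-0.0535, -0.0171, -0.0061,  0.0131,  0.1512,  0.0541]), 'joint_torque': array([  0.0003, -36.8205,  34.741 ,   6.9324,  -0.0054,  -0.    ]), 'eef_pos': array([ 0.2296, -0.5539,  0.2012]), 'tcp_rot': array([[-0.9238, -0.3828, -0.0008],
       [-0.3828,  0.9238,  0.0016],
       [ 0.0001,  0.0018, -1.    ]]), 'force': array([ 0.1987,  0.4328, -0.5638]), 'wrist_torque': array([-0.0188,  0.0033,  0.0178]), 'grip_force': 0.0, 'finger_gap': 1.0010272313414845}
scene {'fx': 496.9856426650287, 'fy': 496.9856426650287, 'cx': 321.0805463333233, 'cy': 241.07400927498833, 'extrinsics': array([[-0.7938,  0.3038, -0.5268, -0.089 ],
       [-0.6081, -0.408 ,  0.681 ,  0.7398],
       [-0.008 ,  0.861 ,  0.5086,  0.676 ],
       [ 0.    ,  0.    ,  0.    ,  1.    ]])}
side {'fx': 442.4368618973754, 'fy': 442.4368618973754, 'cx': 320.9514806379773, 'cy': 235.9445604317662, 'extrinsics': array([[-0.9578,  0.1559, -0.2414,  0.2886],
       [-0.2872, -0.5457,  0.7872,  0.8357],
       [-0.009 ,  0.8234,  0.5674,  0.6759],
       [ 0.    ,  0.    ,  0.    ,  1.    ]])}
{'fx': 409.613600865253, 'fy': 409.613600865253, 'cx': 319.7297305043415, 'cy': 239.32948786861343, 'T_tool_cam': array([[-0.0003,  0.9534,  0.3018,  0.0769],
       [ 1.    ,  0.0003,  0.0001,  0.0001],
       [-0.    ,  0.3018, -0.9534, -0.172 ],
       [ 0.    ,  0.    ,  0.    ,  1.    ]])}
```

View pics/scene0.png

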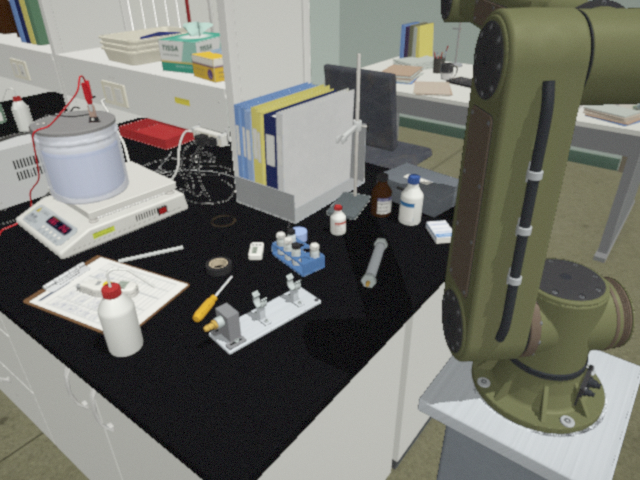

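View pics/side0.png

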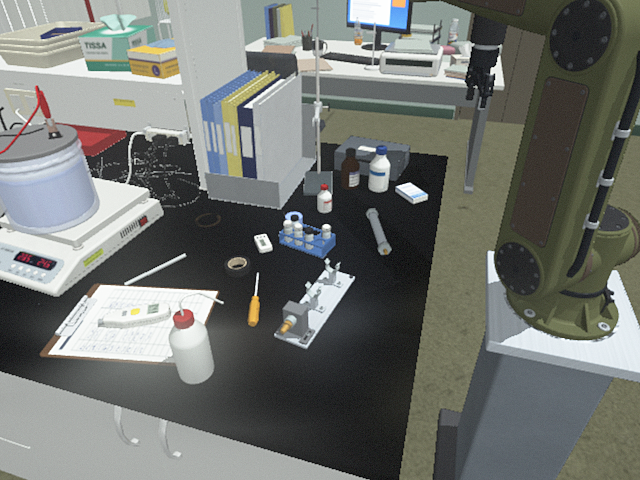

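The scene image shows the holder plate at about (209–322, 290–348), with the port block at (229,324), and the cartridge from (381,243) to (368,283). In the side image the cartridge runs from (370,212) to (387,252), with the block at (296,318).

```bash
cat > h.py <<'E'
from workcell import manip
import cv2,numpy as np
np.set_printoptions(precision=4,suppress=True)
def ray(n,u,v,z,T=None):
    c=manip.camera_model(n)
    if n=="wrist": T=T@c["T_tool_cam"]
    else: T=c["extrinsics"]
    d=T[:3,:3]@np.array([(u-c["cx"])/c["fx"],-(v-c["cy"])/c["fy"],-1.]); o=T[:3,3]
    return o+d*(z-o[2])/d[2]
def proj(n,p,T=None):
    c=manip.camera_model(n)
    T=T@c["T_tool_cam"] if n=="wrist" else c["extrinsics"]
    q=T[:3,:3].T@(np.asarray(p)-T[:3,3]); return np.array([c["cx"]-c["fx"]*q[0]/q[2],c["cy"]+c["fy"]*q[1]/q[2]])
def pose():
    s=manip.sense(); T=np.eye(4); T[:3,:3]=s["tcp_rot"]; T[:3,3]=s["eef_pos"]; return T
def wrist(name):
    T=pose(); im=manip.get_image("wrist"); cv2.imwrite(f"pics/{name}.png",im[:,:,::-1]); np.save(name+".npy",T); return T
def totool(dw): return pose()[:3,:3].T@np.asarray(dw)
E
python3 - <<'E'
from h import *
for n,ps in {"scene":[(381,243,.015),(368,283,.015),(209,338,.008),(308,290,.008),(322,300,.008),(222,348,.008)],"side":[(370,212,.015),(387,252,.015),(278,338,.008),(331,262,.008),(354,273,.008),(304,346,.008)]}.items():
    for p in ps: print(n,p,ray(n,*p))
a=cv2.imread("pics/scene0.png")[225:355,195:395]; b=cv2.imread("pics/side0.png")[200:350,265:405]
cv2.imwrite("pics/c.png",np.hstack([cv2.resize(a,(480,312),interpolation=3),cv2.resize(b,(291,312),interpolation=3)]))
E
```

```text
scene (381, 243, 0.015) [ 0.4651 -0.2302  0.015 ]
scene (368, 283, 0.015) [ 0.3951 -0.0597  0.015 ]
scene (209, 338, 0.008) [0.5511 0.2802 0.008 ]
scene (308, 290, 0.008) [0.4941 0.0362 0.008 ]
scene (322, 300, 0.008) [0.4462 0.0466 0.008 ]
scene (222, 348, 0.008) [0.509  0.2844 0.008 ]
side (370, 212, 0.015) [ 0.4698 -0.2348  0.015 ]
side (387, 252, 0.015) [ 0.391  -0.0588  0.015 ]
side (278, 338, 0.008) [0.5521 0.2765 0.008 ]
side (331, 262, 0.008) [0.5167 0.0102 0.008 ]
side (354, 273, 0.008) [0.453  0.0359 0.008 ]
side (304, 346, 0.008) [0.4957 0.2816 0.008 ]
```

View pics/c.png

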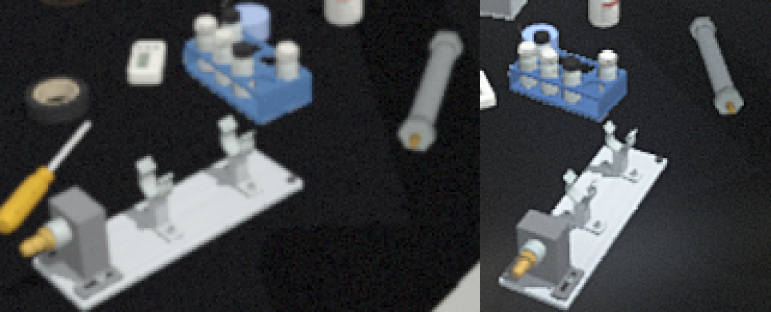

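The cartridge centre is at about (0.43, -0.145), with its spigot towards +y at heading ~113°. The holder is at about (0.50, 0.158), with its port heading at ~80°. I'll move above the cartridge with tool x at 293°.

Emit:
{"op": "move_arm", "data": {"plan": [{"gripper": 0,"dx": -0.34,"dy": 0.3,"wz": -1.58},{"gripper": 0,"dx": -0.34,"dy": 0.3,"wz": -1.58},{"gripper": 0,"dx": -0.34,"dy": 0.3,"wz": -1.58},{"gripper": 0,"dx": -0.34,"dy": 0.3,"wz": -1.58},{"gripper": 0,"dx": -0.34,"dy": 0.3,"wz": -1.58},{"gripper": 0,"dx": -0.34,"dy": 0.3,"wz": -1.58},{"gripper": 0,"dx": -0.34,"dy": 0.3,"wz": -1.58},{"gripper": 0,"dx": -0.34,"dy": 0.3,"wz": -1.58},{"gripper": 0,"dx": -0.34,"dy": 0.3,"wz": -1.58},{"gripper": 0,"dx": -0.34,"dy": 0.3,"wz": -1.58},{"gripper": 0,"dx": -0.34,"dy": 0.3,"wz": -1.58},{"gripper": 0,"dx": -0.34,"dy": 0.3,"wz": -1.58}]}}

```text
invalid input
```

Emit:
{"op": "move_arm", "data": {"plan": [{"gripper": 0,"wz": -0.08},{"gripper": 0,"wz": -0.08},{"gripper": 0,"wz": -0.08}]}}

```text
invalid input
```

```bash
python3 - <<'E'
from h import *
T=wrist("w1"); print(T, manip.sense()["time"],manip.sense()["joint_positions"])
E
```

```text
[[-0.9238 -0.3828 -0.0007  0.2296]
 [-0.3828  0.9238  0.0014 -0.554 ]
 [ 0.0001  0.0016 -1.      0.2013]
 [ 0.      0.      0.      1.    ]] 0.15 [-48.3736   2.3291   4.8176  -0.0186 -92.5618 -19.1205]
```

View pics/w1.png

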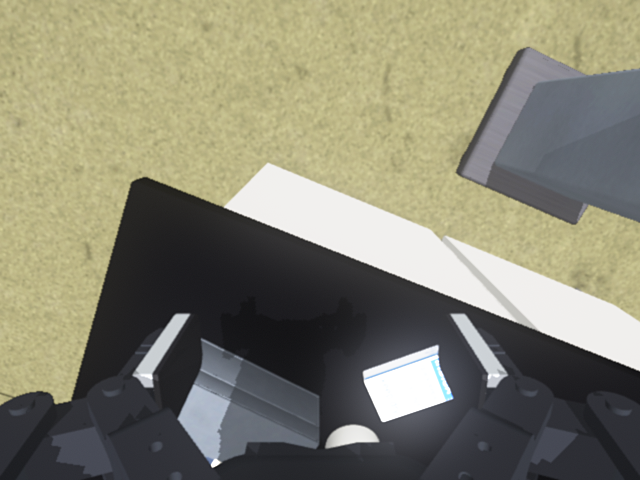

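That picture was still the start pose, because the moves were refused; it shows the bench edge, and image "up" is tool +x. I'll resend with all the keys.

Emit:
{"op": "move_arm", "data": {"plan": [{"gripper": 0,"dx": -0.34,"dy": 0.35,"dz": 0,"wx": 0,"wy": 0,"wz": -1.58},{"gripper": 0,"dx": -0.34,"dy": 0.35,"dz": 0,"wx": 0,"wy": 0,"wz": -1.58},{"gripper": 0,"dx": -0.34,"dy": 0.35,"dz": 0,"wx": 0,"wy": 0,"wz": -1.58},{"gripper": 0,"dx": -0.34,"dy": 0.35,"dz": 0,"wx": 0,"wy": 0,"wz": -1.58},{"gripper": 0,"dx": -0.34,"dy": 0.35,"dz": 0,"wx": 0,"wy": 0,"wz": -1.58},{"gripper": 0,"dx": -0.34,"dy": 0.35,"dz": 0,"wx": 0,"wy": 0,"wz": -1.58},{"gripper": 0,"dx": -0.34,"dy": 0.35,"dz": 0,"wx": 0,"wy": 0,"wz": -1.58},{"gripper": 0,"dx": -0.34,"dy": 0.35,"dz": 0,"wx": 0,"wy": 0,"wz": -1.58},{"gripper": 0,"dx": -0.34,"dy": 0.35,"dz": 0,"wx": 0,"wy": 0,"wz": -1.58},{"gripper": 0,"dx": -0.34,"dy": 0.35,"dz": 0,"wx": 0,"wy": 0,"wz": -1.58},{"gripper": 0,"dx": -0.34,"dy": 0.35,"dz": 0,"wx": 0,"wy": 0,"wz": -1.58},{"gripper": 0,"dx": -0.34,"dy": 0.35,"dz": 0,"wx": 0,"wy": 0,"wz": -1.58}], "force": 60}}

```text
time: 1.15
eef_pos: [0.4102, -0.0978, 0.2021]
tcp_rot: [[0.324, -0.946, 0.001], [-0.946, -0.324, 0.001], [-0.001, -0.001, -1.0]]
force: [0.5, -0.6, -0.2]
finger_gap: 1.001
grip_force: 0.0
```

Emit:
{"op": "move_arm", "data": {"plan": [{"gripper": 0,"dx": 0,"dy": 0,"dz": 0,"wx": 0,"wy": 0,"wz": 0},{"gripper": 0,"dx": 0,"dy": 0,"dz": 0,"wx": 0,"wy": 0,"wz": 0}]}}

```text
time: 1.32
eef_pos: [0.41, -0.0994, 0.2018]
tcp_rot: [[0.32, -0.948, -0.001], [-0.948, -0.32, 0.0], [-0.0, 0.001, -1.0]]
force: [-0.5, -0.9, 0.2]
finger_gap: 0.999
grip_force: 0.0
```

```bash
python3 - <<'E'
from h import *
T=wrist("w2"); print(T)
E
```

```text
[[ 0.3195 -0.9476 -0.0008  0.41  ]
 [-0.9476 -0.3195  0.0001 -0.0994]
 [-0.0004  0.0007 -1.      0.2018]
 [ 0.      0.      0.      1.    ]]
```

View pics/w2.png

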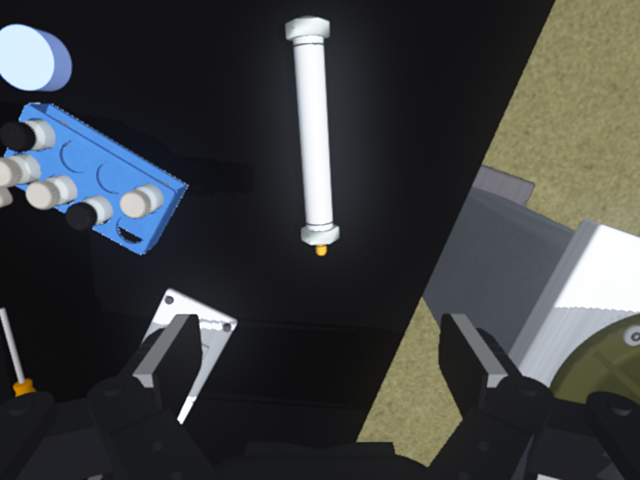

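The wrist picture shows the cartridge from the rear cap at (308,28) to the front cap at (321,235), with the brass spigot at (321,250). The barrel is about 30 px wide.

```bash
python3 - <<'E'
from h import *
T=np.load("w2.npy"); im=cv2.imread("pics/w2.png"); g=cv2.cvtColor(im,cv2.COLOR_BGR2GRAY)
m=np.zeros_like(g); m[0:265,270:352]=(g[0:265,270:352]>70)
n,l,st,c=cv2.connectedComponentsWithStats(m); k=1+np.argmax(st[1:,4]); m=(l==k); print(st[k])
w=m.sum(1); print([(r,int(w[r])) for r in list(range(12,50,3))+list(range(200,262,3))])
P=[]
for r in range(60,210,5):
    x=np.flatnonzero(m[r]); P.append(ray("wrist",(x[0]+x[-1])/2,r,.015,T)); 
P=np.array(P); d=np.linalg.svd(P[:,:2]-P[:,:2].mean(0))[2][0]; d*=np.sign(d[1]); print("dir",d,np.degrees(np.arctan2(d[1],d[0])))
x=np.flatnonzero(m[130]); print("width",np.linalg.norm(ray("wrist",x[0],130,.015,T)-ray("wrist",x[-1]+1,130,.015,T)))
c0=P.mean(0)[:2]
for u,v,z in [(309,41,.027),(319,226,.027)]: print((ray("wrist",u,v,z,T)[:2]-c0)@d, c0)
E
```

```text
[ 285   16   55  240 7291]
[(12, 0), (15, 0), (18, 29), (21, 41), (24, 45), (27, 45), (30, 45), (33, 44), (36, 44), (39, 37), (42, 31), (45, 30), (48, 32), (200, 29), (203, 29), (206, 28), (209, 28), (212, 28), (215, 28), (218, 27), (221, 27), (224, 28), (227, 37), (230, 39), (233, 39), (236, 39), (239, 37), (242, 28), (245, 16), (248, 11), (251, 11), (254, 9), (257, 0), (260, 0)]
dir [-0.3749  0.927 ] 112.02101307618717
width 0.025416078407411714
-0.0700579520164492 [ 0.4333 -0.1521]
0.07803938102388891 [ 0.4333 -0.1521]
```

Emit:
{"op": "move_arm", "data": {"plan": [{"gripper": 0,"dx": 0.04,"dy": -0.004,"dz": 0.04,"wx": 0,"wy": 0,"wz": -0.059},{"gripper": 0,"dx": 0.04,"dy": -0.004,"dz": 0.08,"wx": 0,"wy": 0,"wz": -0.059},{"gripper": 0,"dx": 0.04,"dy": -0.004,"dz": 0.12,"wx": 0,"wy": 0,"wz": -0.059},{"gripper": 0,"dx": 0.04,"dy": -0.004,"dz": 0.15,"wx": 0,"wy": 0,"wz": -0.059},{"gripper": 0,"dx": 0.04,"dy": -0.004,"dz": 0.175,"wx": 0,"wy": 0,"wz": -0.059},{"gripper": 0,"dx": 0.04,"dy": -0.004,"dz": 0.19,"wx": 0,"wy": 0,"wz": -0.059},{"gripper": 0,"dx": 0.04,"dy": -0.004,"dz": 0.198,"wx": 0,"wy": 0,"wz": -0.059},{"gripper": 0,"dx": 0.04,"dy": -0.004,"dz": 0.198,"wx": 0,"wy": 0,"wz": -0.059},{"gripper": 0.3,"dx": 0.04,"dy": -0.004,"dz": 0.198,"wx": 0,"wy": 0,"wz": -0.059},{"gripper": 0.5,"dx": 0.04,"dy": -0.004,"dz": 0.198,"wx": 0,"wy": 0,"wz": -0.059}], "force": 60}}

```text
time: 2.2
eef_pos: [0.4272, -0.1379, 0.0059]
tcp_rot: [[0.371, -0.929, 0.002], [-0.929, -0.371, -0.0], [0.001, -0.002, -1.0]]
force: [1.0, 0.1, -0.1]
finger_gap: 0.747
grip_force: 0.0
```

Emit:
{"op": "move_arm", "data": {"plan": [{"gripper": 1,"dx": 0,"dy": 0,"dz": 0,"wx": 0,"wy": 0,"wz": 0},{"gripper": 1,"dx": 0,"dy": 0,"dz": 0,"wx": 0,"wy": 0,"wz": 0},{"gripper": 1,"dx": 0,"dy": 0,"dz": 0,"wx": 0,"wy": 0,"wz": 0},{"gripper": 1,"dx": 0,"dy": 0,"dz": 0,"wx": 0,"wy": 0,"wz": 0},{"gripper": 1,"dx": 0,"dy": 0,"dz": 0,"wx": 0,"wy": 0,"wz": 0},{"gripper": 1,"dx": 0,"dy": 0,"dz": 0,"wx": 0,"wy": 0,"wz": 0}], "force": 80}}

```text
time: 2.7
eef_pos: [0.4263, -0.1374, 0.0043]
tcp_rot: [[0.372, -0.928, 0.0], [-0.928, -0.372, 0.0], [-0.0, -0.0, -1.0]]
force: [0.3, -0.6, -1.2]
finger_gap: 0.001
grip_force: 0.0
```

The gripper shut on nothing, so I'll look.

```bash
python3 - <<'E'
from h import *
wrist("w3"); a=manip.get_image("scene")[:,:,::-1]; b=manip.get_image("side")[:,:,::-1]
w=cv2.imread("pics/w3.png")
A=cv2.resize(a[190:320,300:460],(400,325)); B=cv2.resize(b[170:300,320:480],(400,325))
cv2.imwrite("pics/d.png",np.vstack([np.hstack([A,B]),cv2.resize(w[0:440],(400,275)).repeat(1,1)[:, :].copy() if 0 else np.hstack([cv2.resize(w,(366,275)),np.zeros((275,434,3),np.uint8)])]))
E
```

```text
(no output)
```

View pics/d.png

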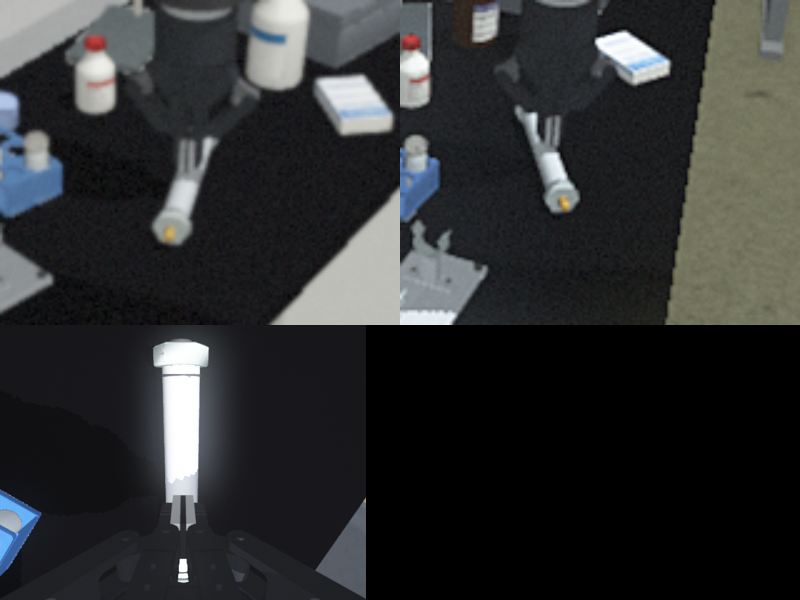

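In the scene crops the fingers look shut on or over the barrel, and the wrist view has the barrel centred under the fingers. I'll check this against projected points.

```bash
python3 - <<'E'
from h import *
T=pose(); p=T[:3,3]; s=manip.sense(); print(p,s["finger_gap"],s["grip_force"],s["force"],s["joint_positions"])
d=np.array([-.375,.927,0]); out=[]
for n,(x0,y0) in {"scene":(330,215),"side":(345,190)}.items():
    im=manip.get_image(n)[:,:,::-1][y0:y0+80,x0:x0+70].copy(); im=cv2.resize(im,None,fx=5.5,fy=5.5,interpolation=3)
    for q,c in [(p,(0,0,255)),(p+[0,0,.03],(0,255,0)),(np.array([.4314,-.1475,.015])+.09*d,(255,0,0)),(np.array([.4314,-.1475,.015])-.09*d,(255,0,0))]:
        u=(proj(n,q)-[x0,y0])*5.5; cv2.circle(im,tuple(int(t) for t in u),3,c,-1)
    out.append(im)
w=cv2.imread("pics/w3.png")
cv2.imwrite("pics/e.png",np.hstack(out))
E
```

```text
[ 0.4262 -0.1374  0.0042] -0.0035649474844490353 0.0 [ 0.0872  1.4477 -0.3324] [  8.1498 -18.5585 -34.6588  -0.0045 -73.908   13.6829]
```

View pics/e.png

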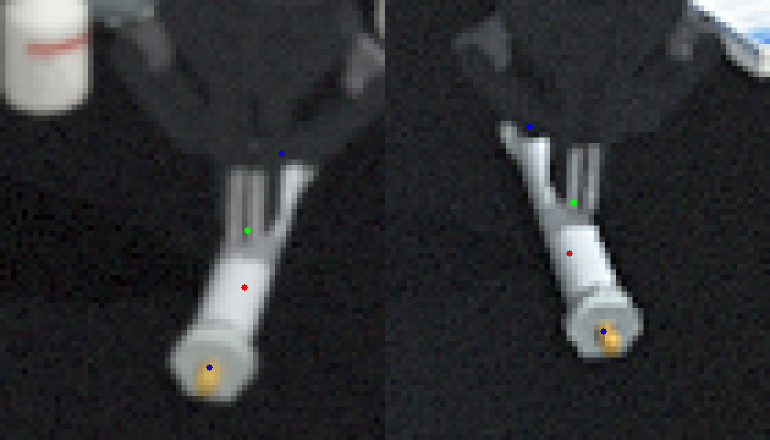

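The tips sit near z≈0.03 although the TCP reads 0.004: both fixed cameras, and finger positions in the wrist image, put the real fingertips ~30 mm behind the reported TCP. I'll open and go down in careful steps, watching the force.

Emit:
{"op": "move_arm", "data": {"plan": [{"gripper": 0.2,"dx": 0,"dy": 0,"dz": 0,"wx": 0,"wy": 0,"wz": 0},{"gripper": 0.2,"dx": 0,"dy": 0,"dz": 0,"wx": 0,"wy": 0,"wz": 0},{"gripper": 0.2,"dx": 0,"dy": 0,"dz": 0,"wx": 0,"wy": 0,"wz": 0},{"gripper": 0.2,"dx": 0,"dy": 0,"dz": 0,"wx": 0,"wy": 0,"wz": 0},{"gripper": 0.2,"dx": 0,"dy": 0,"dz": 0.004,"wx": 0,"wy": 0,"wz": 0},{"gripper": 0.2,"dx": 0,"dy": 0,"dz": 0.008,"wx": 0,"wy": 0,"wz": 0},{"gripper": 0.2,"dx": 0,"dy": 0,"dz": 0.008,"wx": 0,"wy": 0,"wz": 0}]}}

```text
time: 3.53
eef_pos: [0.4255, -0.1374, -0.0051]
tcp_rot: [[0.372, -0.928, -0.002], [-0.928, -0.372, 0.0], [-0.001, 0.002, -1.0]]
force: [-0.0, 0.4, 0.0]
finger_gap: 0.8
grip_force: 0.0
```

Emit:
{"op": "move_arm", "data": {"plan": [{"gripper": 0.2,"dx": 0,"dy": 0,"dz": 0.005,"wx": 0,"wy": 0,"wz": 0},{"gripper": 0.2,"dx": 0,"dy": 0,"dz": 0.01,"wx": 0,"wy": 0,"wz": 0},{"gripper": 0.2,"dx": 0,"dy": 0,"dz": 0.014,"wx": 0,"wy": 0,"wz": 0},{"gripper": 0.2,"dx": 0,"dy": 0,"dz": 0.017,"wx": 0,"wy": 0,"wz": 0},{"gripper": 0.2,"dx": 0,"dy": 0,"dz": 0.017,"wx": 0,"wy": 0,"wz": 0}]}}

```text
time: 3.95
eef_pos: [0.4256, -0.1374, -0.0218]
tcp_rot: [[0.372, -0.928, -0.002], [-0.928, -0.372, 0.0], [-0.001, 0.001, -1.0]]
force: [-0.5, 0.0, 0.3]
finger_gap: 0.803
grip_force: 0.0
```

Emit:
{"op": "move_arm", "data": {"plan": [{"gripper": 1,"dx": 0,"dy": 0,"dz": 0,"wx": 0,"wy": 0,"wz": 0},{"gripper": 1,"dx": 0,"dy": 0,"dz": 0,"wx": 0,"wy": 0,"wz": 0},{"gripper": 1,"dx": 0,"dy": 0,"dz": 0,"wx": 0,"wy": 0,"wz": 0},{"gripper": 1,"dx": 0,"dy": 0,"dz": 0,"wx": 0,"wy": 0,"wz": 0},{"gripper": 1,"dx": 0,"dy": 0,"dz": 0,"wx": 0,"wy": 0,"wz": 0},{"gripper": 1,"dx": 0,"dy": 0,"dz": 0,"wx": 0,"wy": 0,"wz": 0}], "force": 60}}

```text
time: 4.45
eef_pos: [0.4267, -0.1375, -0.0202]
tcp_rot: [[0.372, -0.928, 0.001], [-0.928, -0.372, -0.0], [0.0, -0.001, -1.0]]
force: [-0.1, 1.1, 3.6]
finger_gap: 0.251
grip_force: 59.2
```

The pads bit above the barrel's equator (gap 21 mm, 3.6 N up), so I'll open and go 12 mm lower.

Emit:
{"op": "move_arm", "data": {"plan": [{"gripper": 0.4,"dx": 0,"dy": 0,"dz": 0,"wx": 0,"wy": 0,"wz": 0},{"gripper": 0.4,"dx": 0,"dy": 0,"dz": 0,"wx": 0,"wy": 0,"wz": 0},{"gripper": 0.4,"dx": 0,"dy": 0,"dz": 0.004,"wx": 0,"wy": 0,"wz": 0},{"gripper": 0.4,"dx": 0,"dy": 0,"dz": 0.008,"wx": 0,"wy": 0,"wz": 0},{"gripper": 0.4,"dx": 0,"dy": 0,"dz": 0.012,"wx": 0,"wy": 0,"wz": 0},{"gripper": 0.4,"dx": 0,"dy": 0,"dz": 0.012,"wx": 0,"wy": 0,"wz": 0}]}}

```text
time: 4.95
eef_pos: [0.4265, -0.1376, -0.0322]
tcp_rot: [[0.372, -0.928, 0.0], [-0.928, -0.372, -0.001], [0.001, 0.0, -1.0]]
force: [-3.9, 1.7, 9.3]
finger_gap: 0.6
grip_force: 4.5
```

Emit:
{"op": "move_arm", "data": {"plan": [{"gripper": 1,"dx": 0,"dy": 0,"dz": 0,"wx": 0,"wy": 0,"wz": 0},{"gripper": 1,"dx": 0,"dy": 0,"dz": 0,"wx": 0,"wy": 0,"wz": 0},{"gripper": 1,"dx": 0,"dy": 0,"dz": 0,"wx": 0,"wy": 0,"wz": 0},{"gripper": 1,"dx": 0,"dy": 0,"dz": 0,"wx": 0,"wy": 0,"wz": 0}], "force": 60}}

```text
time: 5.28
eef_pos: [0.4288, -0.1388, -0.0289]
tcp_rot: [[0.373, -0.928, 0.005], [-0.928, -0.373, -0.003], [0.005, -0.003, -1.0]]
force: [-3.3, -0.7, 19.8]
finger_gap: 0.258
grip_force: 62.8
```

Emit:
{"op": "move_arm", "data": {"plan": [{"gripper": 0.6,"dx": 0,"dy": 0,"dz": 0,"wx": 0,"wy": 0,"wz": 0},{"gripper": 0.6,"dx": 0,"dy": 0,"dz": -0.004,"wx": 0,"wy": 0,"wz": 0},{"gripper": 0.6,"dx": 0,"dy": 0,"dz": -0.006,"wx": 0,"wy": 0,"wz": 0},{"gripper": 0.6,"dx": 0,"dy": 0,"dz": -0.006,"wx": 0,"wy": 0,"wz": 0}]}}

```text
time: 5.62
eef_pos: [0.4259, -0.1374, -0.0271]
tcp_rot: [[0.372, -0.928, -0.001], [-0.928, -0.372, 0.0], [-0.0, 0.001, -1.0]]
force: [-0.0, -0.6, -0.3]
finger_gap: 0.397
grip_force: 0.0
```

Emit:
{"op": "move_arm", "data": {"plan": [{"gripper": 1,"dx": 0,"dy": 0,"dz": 0,"wx": 0,"wy": 0,"wz": 0},{"gripper": 1,"dx": 0,"dy": 0,"dz": 0,"wx": 0,"wy": 0,"wz": 0},{"gripper": 1,"dx": 0,"dy": 0,"dz": 0,"wx": 0,"wy": 0,"wz": 0},{"gripper": 1,"dx": 0,"dy": 0,"dz": 0,"wx": 0,"wy": 0,"wz": 0}], "force": 60}}

```text
time: 5.95
eef_pos: [0.426, -0.1375, -0.0271]
tcp_rot: [[0.372, -0.928, -0.001], [-0.928, -0.372, 0.0], [-0.0, 0.001, -1.0]]
force: [-0.5, 0.6, 0.8]
finger_gap: 0.256
grip_force: 58.9
```

It's held cleanly, with the axis 42 mm above the reported TCP. I'll lift and carry it to a spot beside the holder for a closer look.

Emit:
{"op": "move_arm", "data": {"plan": [{"gripper": 1,"dx": 0,"dy": 0,"dz": -0.02,"wx": 0,"wy": 0,"wz": 0},{"gripper": 1,"dx": 0,"dy": 0,"dz": -0.06,"wx": 0,"wy": 0,"wz": 0},{"gripper": 1,"dx": 0,"dy": 0,"dz": -0.1,"wx": 0,"wy": 0,"wz": 0},{"gripper": 1,"dx": -0.03,"dy": -0.012,"dz": -0.125,"wx": 0,"wy": 0,"wz": 0.05},{"gripper": 1,"dx": -0.06,"dy": -0.025,"dz": -0.15,"wx": 0,"wy": 0,"wz": 0.12},{"gripper": 1,"dx": -0.09,"dy": -0.037,"dz": -0.17,"wx": 0,"wy": 0,"wz": 0.2},{"gripper": 1,"dx": -0.12,"dy": -0.05,"dz": -0.19,"wx": 0,"wy": 0,"wz": 0.28},{"gripper": 1,"dx": -0.155,"dy": -0.065,"dz": -0.21,"wx": 0,"wy": 0,"wz": 0.36},{"gripper": 1,"dx": -0.19,"dy": -0.08,"dz": -0.23,"wx": 0,"wy": 0,"wz": 0.44},{"gripper": 1,"dx": -0.225,"dy": -0.094,"dz": -0.245,"wx": 0,"wy": 0,"wz": 0.51},{"gripper": 1,"dx": -0.26,"dy": -0.108,"dz": -0.26,"wx": 0,"wy": 0,"wz": 0.555},{"gripper": 1,"dx": -0.295,"dy": -0.122,"dz": -0.277,"wx": 0,"wy": 0,"wz": 0.555}], "force": 90}}

```text
time: 6.95
eef_pos: [0.429, 0.1836, 0.25]
tcp_rot: [[-0.175, -0.985, -0.001], [-0.985, 0.175, -0.0], [0.0, 0.001, -1.0]]
force: [1.1, -0.1, -1.3]
finger_gap: 0.25
grip_force: 88.5
```

Emit:
{"op": "move_arm", "data": {"plan": [{"gripper": 1,"dx": -0.018,"dy": -0.018,"dz": 0,"wx": 0,"wy": 0,"wz": 0},{"gripper": 1,"dx": -0.018,"dy": -0.018,"dz": 0,"wx": 0,"wy": 0,"wz": 0},{"gripper": 1,"dx": -0.018,"dy": -0.018,"dz": 0,"wx": 0,"wy": 0,"wz": 0},{"gripper": 1,"dx": -0.018,"dy": -0.018,"dz": 0,"wx": 0,"wy": 0,"wz": 0}]}}

```text
time: 7.28
eef_pos: [0.4504, 0.1959, 0.2491]
tcp_rot: [[-0.173, -0.985, -0.002], [-0.985, 0.173, -0.001], [0.002, 0.001, -1.0]]
force: [0.4, 0.6, -1.0]
finger_gap: 0.249
grip_force: 88.8
```

```bash
python3 - <<'E'
from h import *
T=wrist("w4"); print(T)
E
```

```text
[[-0.1732 -0.9849 -0.0016  0.4504]
 [-0.9849  0.1732 -0.0012  0.1959]
 [ 0.0015  0.0014 -1.      0.2491]
 [ 0.      0.      0.      1.    ]]
```

View pics/w4.png

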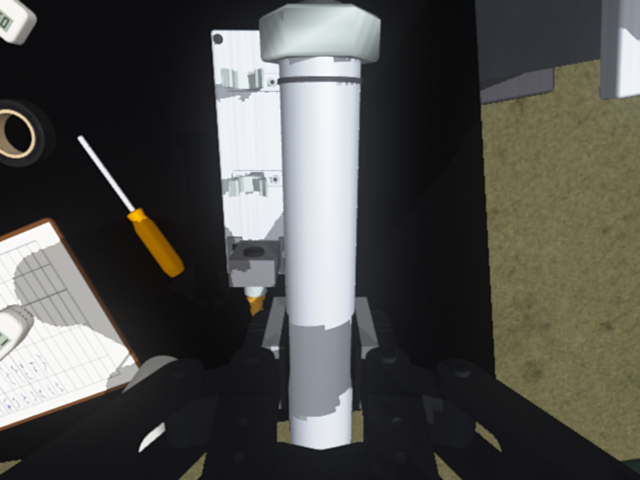

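The wrist view shows the plate's left edge from (211,30) to (228,285), its rear corner at (211,30), the clips at rows ~77 and ~183, and the block at (253,258). The held barrel runs down the middle at columns 283–358.

```bash
cat > m.py <<'E'
from h import *
T=np.load("w4.npy"); im=cv2.imread("pics/w4.png"); g=cv2.GaussianBlur(cv2.cvtColor(im,cv2.COLOR_BGR2GRAY),(3,3),0).astype(float)
P=[]
for r in range(42,228,3):
    gr=np.diff(g[r,200:238]); k=np.argmax(gr>25) if (gr>25).any() else None
    if k is not None:
        k=k+np.argmax(gr[k:k+3]); P.append(ray("wrist",200+k+.5,r,.008,T)[:2])
P=np.array(P); l=cv2.fitLine(P.astype(np.float32),cv2.DIST_HUBER,0,.01,.01).ravel(); d=l[:2]*np.sign(l[1]); p0=l[2:]
nrm=np.array([d[1],-d[0]])  # holder +x
res=(P-p0)@nrm; print("edge heading",np.degrees(np.arctan2(d[1],d[0])),"res",res.std(),len(P))
# rear edge: rows in columns 225..255
R=[]
for c in range(224,256,3):
    gr=np.diff(g[20:45,c]); k=np.argmax(gr); R.append(ray("wrist",c,20+k+.5,.008,T)[:2])
R=np.array(R); yr=(R-p0)@d; print("rear edge y",np.median(yr),yr.std())
# the seen left edge is at world +x side?
side=np.sign((R.mean(0)-p0)@nrm); print("side",side)
C=p0+nrm*side*.038+d*(np.median(yr)+.120); print("holder origin",C)
np.savez("hold.npz",C=C,d=d,n=nrm)
# held cartridge in tool frame, plane z=-.042
c=manip.camera_model("wrist"); K=c["T_tool_cam"]
def tray(u,v,z):
    q=K[:3,:3]@np.array([(u-c["cx"])/c["fx"],-(v-c["cy"])/c["fy"],-1.]); o=K[:3,3]; return o+q*(z-o[2])/q[2]
A=[]
for r in range(110,290,6):
    row=np.diff(g[r]); a=250+np.argmax(row[250:300]) if r>999 else None
    w=g[r]>100; 
    b=330+np.argmin(np.diff(g[r,330:375])); 
    A.append((b+.5,r))
Rr=np.array([tray(u,v,-.042) for u,v in A]); L=np.polyfit(Rr[:,0],Rr[:,1],1); print("right edge y=ax+b",L)
Lh=[]
for r in range(95,290,6):
    gr=np.diff(g[r,272:300]); k=np.argmax(np.abs(gr)); Lh.append(tray(272+k+.5,r,-.042))
Lh=np.array(Lh); L2=np.polyfit(Lh[:,0],Lh[:,1],1); print("left",L2, "resid",(Lh[:,1]-np.polyval(L2,Lh[:,0])).std())
for z in (-.042,-.030): print("rear cap inner edge x",tray(320,60,z)[0],tray(320,63,z)[0])
# overlay
o=cv2.resize(im[15:315,190:310],None,fx=2,fy=2,interpolation=3)
def W(x,y,z): return np.array([*(C+nrm*x+d*y),z])
def dot(p,col):
    u=(proj("wrist",p,T)-[190,15])*2; cv2.circle(o,tuple(int(t) for t in u),2,col,-1)
for y in (-52,-38,38,52):
    for x in (16,9): dot(W(side*-1*x/1000,y/1000,.070 if x==16 else .063),(0,0,255) if x==16 else (0,255,0))
for y in (-120,0,120): dot(W(-side*.038,y/1000,.008),(255,0,0))
for y in (100,114): dot(W(-side*.021,y/1000,.073),(255,0,255)); dot(W(0,y/1000,.073),(255,0,255))
cv2.imwrite("pics/f.png",o)
E
python3 m.py
```

```text
edge heading 79.76942 res 0.0002820157499509586 62
rear edge y -0.09386089959338761 3.761040755575134e-05
side -1.0
holder origin [0.5066 0.1588]
right edge y=ax+b [-0.0011  0.0118]
left [ 0.0419 -0.0151] resid 0.0011333691830974742
rear cap inner edge x 0.09073996977212137 0.08993039151067686
rear cap inner edge x 0.09201797312906347 0.09113365446321349
```

View pics/f.png

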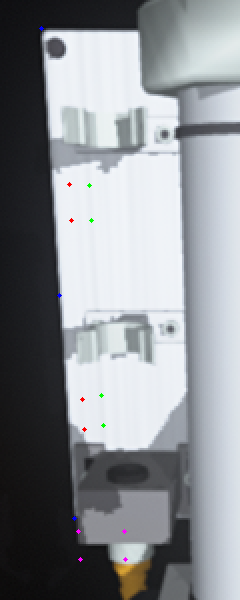

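The overlay shows the lateral fit is right, but the clips lie ~30 mm further rearward than a centred plate would put them (rear clip tabs at crop (63–147, 108–145), front at (77–153, 327–362)). I'll take the origin from the clips.

```bash
python3 - <<'E'
from h import *
T=np.load("w4.npy"); H=np.load("hold.npz"); d,n=H["d"],H["n"]
px=lambda x,y:(190+x/2,15+y/2)
r=ray("wrist",*px(105,126.5),.070,T)[:2]; f=ray("wrist",*px(115,343.5),.070,T)[:2]
print("sep",np.linalg.norm(f-r),"heading",np.degrees(np.arctan2(*(f-r)[::-1])))
C=(r+f)/2; print("clips origin",C,"vs edge: lateral",(C-H["C"])@n,"along",(C-H["C"])@d)
for y,z in ((450,.073),): print("block face y",(ray("wrist",*px(127,y),z,T)[:2]-C)@d)
# independent: fixed cameras, clip predictions
lat=(C-H["C"])@n; O=C-n*lat/2; print("origin used",O)
np.savez("hold.npz",C=O,d=d,n=n)
t=np.array([*(O+d*(-.0027)),.125]); print("TCP target",t,"tool delta",totool(t-pose()[:3,3]))
print(np.degrees(np.arctan2(-d[1],-d[0])-np.arctan2(pose()[1,0],pose()[0,0])))
E
```

```text
sep 0.0874366543998085 heading 79.59098535835942
clips origin [0.5015 0.1286] vs edge: lateral 0.0003791219949217152 along -0.0305993079513681
block face y 0.09100513494491262
origin used [0.5013 0.1287]
TCP target [0.5009 0.126  0.125 ] tool delta [ 0.0597 -0.0619  0.1246]
-0.22906353916388494
```

```bash
python3 - <<'E'
from h import *
H=np.load("hold.npz"); d,n,C=H["d"],H["n"],H["C"]
for nm,f in {"scene":lambda x,y:(195+x/2.4,225+y/2.4),"side":lambda x,y:(265+(x-480)/2.08,200+y/2.08)}.items():
    pts={"scene":{"rear":(237.5,127),"front":(156,171)},"side":{"rear":(619.5,129),"front":(582,181)}}[nm]
    for k,p in pts.items():
        q=ray(nm,*f(*p),.070)[:2]-C; print(nm,k,"x",q@n,"y",q@d)
b=ray("scene",195+104/2.4,225+207/2.4,.073)[:2]-C; print("block top near corner scene",b@n,b@d)
b=ray("scene",195+80/2.4,225+187/2.4,.073)[:2]-C; print("block top left-rear corner scene",b@n,b@d)
E
```

```text
scene rear x -0.0023591507761520775 y -0.04423836357364785
scene front x -0.005470514220591177 y 0.04737985356844357
side rear x -0.0004160930552829128 y -0.043230363543318016
side front x -0.0034344181775842735 y 0.04884023207085056
block top near corner scene -0.019213109532219323 0.10879302381685825
block top left-rear corner scene 0.01612674218075389 0.10846129703596374
```

The fixed cameras agree with the clip origin to ~2 mm. I'll go over the clips, with the axis ~30 mm above home.

Emit:
{"op": "move_arm", "data": {"plan": [{"gripper": 1,"dx": 0.02,"dy": -0.02,"dz": 0.0,"wx": 0,"wy": 0,"wz": 0.004},{"gripper": 1,"dx": 0.04,"dy": -0.041,"dz": 0.02,"wx": 0,"wy": 0,"wz": 0.004},{"gripper": 1,"dx": 0.06,"dy": -0.062,"dz": 0.045,"wx": 0,"wy": 0,"wz": 0.004},{"gripper": 1,"dx": 0.06,"dy": -0.062,"dz": 0.08,"wx": 0,"wy": 0,"wz": 0.004},{"gripper": 1,"dx": 0.06,"dy": -0.062,"dz": 0.115,"wx": 0,"wy": 0,"wz": 0.004},{"gripper": 1,"dx": 0.06,"dy": -0.062,"dz": 0.15,"wx": 0,"wy": 0,"wz": 0.004},{"gripper": 1,"dx": 0.06,"dy": -0.062,"dz": 0.175,"wx": 0,"wy": 0,"wz": 0.004},{"gripper": 1,"dx": 0.06,"dy": -0.062,"dz": 0.195,"wx": 0,"wy": 0,"wz": 0.004},{"gripper": 1,"dx": 0.06,"dy": -0.062,"dz": 0.204,"wx": 0,"wy": 0,"wz": 0.004},{"gripper": 1,"dx": 0.06,"dy": -0.062,"dz": 0.204,"wx": 0,"wy": 0,"wz": 0.004},{"gripper": 1,"dx": 0.06,"dy": -0.062,"dz": 0.204,"wx": 0,"wy": 0,"wz": 0.004}], "force": 90}}

```text
time: 8.25
eef_pos: [0.5017, 0.126, 0.0473]
tcp_rot: [[-0.177, -0.984, 0.001], [-0.984, 0.177, 0.0], [-0.0, -0.001, -1.0]]
force: [-0.0, 0.0, -1.2]
finger_gap: 0.252
grip_force: 88.9
```

```bash
python3 - <<'E'
from h import *
H=np.load("hold.npz"); d,n,C=H["d"],H["n"],H["C"]; s=manip.sense()
q=s["eef_pos"][:2]-C; print("tcp holder x,y",q@n,q@d,"yaw err",np.degrees(np.arctan2(-d[1],-d[0])-np.arctan2(*s["tcp_rot"][1::-1,0])),s["force"],s["wrist_torque"],s["eef_pos"])
a=manip.get_image("scene")[:,:,::-1][225:375,195:395]; b=manip.get_image("side")[:,:,::-1][210:350,265:405]
cv2.imwrite("pics/g.png",np.hstack([cv2.resize(a,(440,330),interpolation=3),cv2.resize(b,(330,330),interpolation=3)]))
E
```

```text
tcp holder x,y 0.0008285599537242394 -0.0025492259220133173 yaw err -0.007664730076937625 [-0.0078  0.0393 -1.1649] [ 0.0053 -0.0461  0.0324] [0.5017 0.126  0.0473]
```

View pics/g.png

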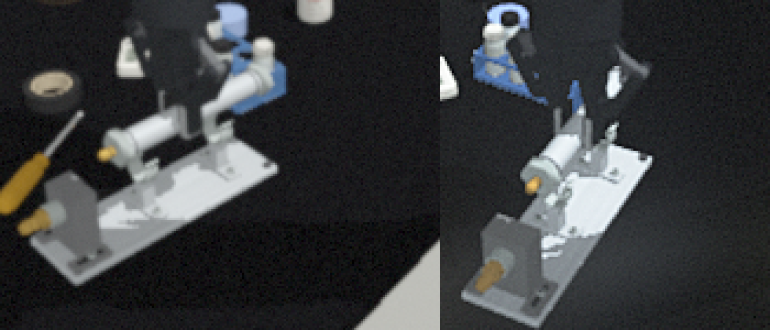

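The crops show the cartridge level over both clips, with the front cap just ahead of the front clip and the spigot towards the port. Pressing slowly.

Emit:
{"op": "move_arm", "data": {"plan": [{"gripper": 1,"dx": 0,"dy": 0,"dz": 0.003,"wx": 0,"wy": 0,"wz": 0},{"gripper": 1,"dx": 0,"dy": 0,"dz": 0.006,"wx": 0,"wy": 0,"wz": 0},{"gripper": 1,"dx": 0,"dy": 0,"dz": 0.009,"wx": 0,"wy": 0,"wz": 0},{"gripper": 1,"dx": 0,"dy": 0,"dz": 0.012,"wx": 0,"wy": 0,"wz": 0},{"gripper": 1,"dx": 0,"dy": 0,"dz": 0.014,"wx": 0,"wy": 0,"wz": 0},{"gripper": 1,"dx": 0,"dy": 0,"dz": 0.014,"wx": 0,"wy": 0,"wz": 0}], "force": 110}}

```text
time: 8.85
eef_pos: [0.5009, 0.1262, 0.0314]
tcp_rot: [[-0.177, -0.984, -0.001], [-0.984, 0.177, -0.0], [0.001, 0.001, -1.0]]
force: [0.1, 0.2, -0.7]
finger_gap: 0.242
grip_force: 109.1
```

Emit:
{"op": "move_arm", "data": {"plan": [{"gripper": 1,"dx": 0,"dy": 0,"dz": 0.001,"wx": 0,"wy": 0,"wz": 0},{"gripper": 1,"dx": 0,"dy": 0,"dz": 0.002,"wx": 0,"wy": 0,"wz": 0},{"gripper": 1,"dx": 0,"dy": 0,"dz": 0.003,"wx": 0,"wy": 0,"wz": 0},{"gripper": 1,"dx": 0,"dy": 0,"dz": 0.004,"wx": 0,"wy": 0,"wz": 0},{"gripper": 1,"dx": 0,"dy": 0,"dz": 0.004,"wx": 0,"wy": 0,"wz": 0}]}}

```text
time: 9.27
eef_pos: [0.5017, 0.1265, 0.0291]
tcp_rot: [[-0.177, -0.984, 0.001], [-0.984, 0.177, 0.0], [-0.0, -0.001, -1.0]]
force: [-3.3, 0.9, 4.1]
finger_gap: 0.243
grip_force: 110.3
```

Emit:
{"op": "move_arm", "data": {"plan": [{"gripper": 1,"dx": 0,"dy": 0.001,"dz": 0.0,"wx": 0,"wy": 0,"wz": 0},{"gripper": 1,"dx": 0,"dy": 0.0015,"dz": 0.001,"wx": 0,"wy": 0,"wz": 0},{"gripper": 1,"dx": 0,"dy": 0.0015,"dz": 0.002,"wx": 0,"wy": 0,"wz": 0},{"gripper": 1,"dx": 0,"dy": 0.0015,"dz": 0.002,"wx": 0,"wy": 0,"wz": 0}]}}

```text
time: 9.6
eef_pos: [0.5015, 0.1269, 0.0283]
tcp_rot: [[-0.177, -0.984, 0.004], [-0.984, 0.177, 0.001], [-0.002, -0.004, -1.0]]
force: [-0.6, 0.3, 7.8]
finger_gap: 0.244
grip_force: 110.8
```

Emit:
{"op": "move_arm", "data": {"plan": [{"gripper": 1,"dx": 0,"dy": 0.0005,"dz": 0.001,"wx": 0,"wy": 0,"wz": 0},{"gripper": 1,"dx": 0,"dy": 0.0005,"dz": 0.002,"wx": 0,"wy": 0,"wz": 0},{"gripper": 1,"dx": 0,"dy": 0.0005,"dz": 0.002,"wx": 0,"wy": 0,"wz": 0}]}}

```text
time: 9.85
eef_pos: [0.5015, 0.1272, 0.027]
tcp_rot: [[-0.177, -0.984, 0.005], [-0.984, 0.177, 0.001], [-0.002, -0.005, -1.0]]
force: [-0.2, -0.3, 10.9]
finger_gap: 0.241
grip_force: 111.0
```

```bash
python3 -c "
from h import *
s=manip.sense(); print(s['force'],s['wrist_torque'],s['tcp_rot'],s['eef_pos'])"
```

```text
[-0.2467 -0.3383 10.9393] [-0.0789  0.1409 -0.0355] [[-0.1765 -0.9843  0.0055]
 [-0.9843  0.1765  0.0012]
 [-0.0022 -0.0052 -1.    ]] [0.5015 0.1272 0.027 ]
```

Emit:
{"op": "move_arm", "data": {"plan": [{"gripper": 1,"dx": 0,"dy": 0,"dz": 0.001,"wx": 0,"wy": 0,"wz": 0},{"gripper": 1,"dx": 0,"dy": 0,"dz": 0.002,"wx": 0,"wy": 0,"wz": 0},{"gripper": 1,"dx": 0,"dy": 0,"dz": 0.002,"wx": 0,"wy": 0,"wz": 0}]}}

```text
time: 10.1
eef_pos: [0.5016, 0.1274, 0.0251]
tcp_rot: [[-0.177, -0.984, 0.006], [-0.984, 0.177, 0.002], [-0.003, -0.005, -1.0]]
force: [-0.4, 0.7, 11.0]
finger_gap: 0.244
grip_force: 111.1
```

Emit:
{"op": "move_arm", "data": {"plan": [{"gripper": 1,"dx": 0,"dy": 0,"dz": 0.001,"wx": 0,"wy": 0,"wz": 0},{"gripper": 1,"dx": 0,"dy": 0,"dz": 0.0015,"wx": 0,"wy": 0,"wz": 0},{"gripper": 1,"dx": 0,"dy": 0,"dz": 0.0015,"wx": 0,"wy": 0,"wz": 0}]}}

```text
time: 10.35
eef_pos: [0.5016, 0.1274, 0.0234]
tcp_rot: [[-0.177, -0.984, 0.006], [-0.984, 0.177, 0.002], [-0.003, -0.005, -1.0]]
force: [-0.3, 0.1, 9.1]
finger_gap: 0.242
grip_force: 110.9
```

Emit:
{"op": "move_arm", "data": {"plan": [{"gripper": 1,"dx": 0,"dy": 0,"dz": 0.001,"wx": 0,"wy": 0,"wz": 0},{"gripper": 1,"dx": 0,"dy": 0,"dz": 0.002,"wx": 0,"wy": 0,"wz": 0},{"gripper": 1,"dx": 0,"dy": 0,"dz": 0.003,"wx": 0,"wy": 0,"wz": 0},{"gripper": 1,"dx": 0,"dy": 0,"dz": 0.003,"wx": 0,"wy": 0,"wz": 0}]}}

```text
time: 10.68
eef_pos: [0.5008, 0.1274, 0.0186]
tcp_rot: [[-0.177, -0.984, 0.004], [-0.984, 0.177, 0.002], [-0.002, -0.003, -1.0]]
force: [4.9, 0.9, 1.3]
finger_gap: 0.239
grip_force: 109.9
```

Emit:
{"op": "move_arm", "data": {"plan": [{"gripper": 1,"dx": 0,"dy": 0,"dz": 0.001,"wx": 0,"wy": 0,"wz": 0},{"gripper": 1,"dx": 0,"dy": 0,"dz": 0.002,"wx": 0,"wy": 0,"wz": 0},{"gripper": 1,"dx": 0,"dy": 0,"dz": 0.003,"wx": 0,"wy": 0,"wz": 0},{"gripper": 1,"dx": 0,"dy": 0,"dz": 0.003,"wx": 0,"wy": 0,"wz": 0}]}}

```text
time: 11.02
eef_pos: [0.5003, 0.1265, 0.0134]
tcp_rot: [[-0.178, -0.984, 0.002], [-0.984, 0.178, -0.0], [-0.0, -0.002, -1.0]]
force: [11.8, -0.7, -7.7]
finger_gap: 0.241
grip_force: 109.0
```

Emit:
{"op": "move_arm", "data": {"plan": [{"gripper": 1,"dx": 0,"dy": -0.001,"dz": 0.0005,"wx": 0,"wy": 0,"wz": 0},{"gripper": 1,"dx": 0,"dy": -0.002,"dz": 0.001,"wx": 0,"wy": 0,"wz": 0},{"gripper": 1,"dx": 0,"dy": -0.002,"dz": 0.002,"wx": 0,"wy": 0,"wz": 0},{"gripper": 1,"dx": 0,"dy": -0.002,"dz": 0.002,"wx": 0,"wy": 0,"wz": 0}]}}

```text
time: 11.35
eef_pos: [0.5011, 0.1262, 0.013]
tcp_rot: [[-0.177, -0.984, -0.001], [-0.984, 0.177, -0.0], [0.001, 0.001, -1.0]]
force: [-1.4, 0.4, 4.7]
finger_gap: 0.245
grip_force: 110.4
```

```bash
python3 -c "
from h import *
s=manip.sense(); print(s['force'],s['wrist_torque'],s['tcp_rot'],s['eef_pos'])
H=np.load('hold.npz'); q=s['eef_pos'][:2]-H['C']; print(q@H['n'],q@H['d'])"
```

```text
[-1.3796  0.4104  4.653 ] [-0.1581  0.3834 -0.037 ] [[-0.1771 -0.9842 -0.0006]
 [-0.9842  0.1771 -0.0004]
 [ 0.0005  0.0005 -1.    ]] [0.5011 0.1262 0.013 ]
0.00022148709448883644 -0.0024590016942808907
```

Emit:
{"op": "move_arm", "data": {"plan": [{"gripper": 1,"dx": 0,"dy": 0,"dz": 0.001,"wx": 0,"wy": 0,"wz": 0},{"gripper": 1,"dx": 0,"dy": 0,"dz": 0.0015,"wx": 0,"wy": 0,"wz": 0},{"gripper": 1,"dx": 0,"dy": 0,"dz": 0.0015,"wx": 0,"wy": 0,"wz": 0},{"gripper": 1,"dx": 0,"dy": 0,"dz": 0.0015,"wx": 0,"wy": 0,"wz": 0}]}}

```text
time: 11.68
eef_pos: [0.5013, 0.1262, 0.0129]
tcp_rot: [[-0.177, -0.984, 0.0], [-0.984, 0.177, -0.001], [0.0, -0.0, -1.0]]
force: [-5.3, -0.9, 12.6]
finger_gap: 0.242
grip_force: 111.3
```

It's home (rigid at z = 55 mm, level). I'll unload, open, step back 14 mm and regrip so the fingers stay clear of the front clip while sliding.

Emit:
{"op": "move_arm", "data": {"plan": [{"gripper": 1,"dx": 0,"dy": 0,"dz": -0.002,"wx": 0,"wy": 0,"wz": 0},{"gripper": 0.5,"dx": 0,"dy": 0,"dz": -0.0025,"wx": 0,"wy": 0,"wz": 0},{"gripper": 0.5,"dx": 0,"dy": 0,"dz": -0.0025,"wx": 0,"wy": 0,"wz": 0},{"gripper": 0.5,"dx": 0,"dy": 0,"dz": -0.0025,"wx": 0,"wy": 0,"wz": 0},{"gripper": 0.5,"dx": 0.007,"dy": 0,"dz": -0.0025,"wx": 0,"wy": 0,"wz": 0},{"gripper": 0.5,"dx": 0.014,"dy": 0,"dz": -0.0025,"wx": 0,"wy": 0,"wz": 0},{"gripper": 0.5,"dx": 0.014,"dy": 0,"dz": -0.0025,"wx": 0,"wy": 0,"wz": 0}]}}

```text
time: 12.27
eef_pos: [0.4985, 0.1115, 0.0135]
tcp_rot: [[-0.178, -0.984, -0.001], [-0.984, 0.178, -0.0], [0.0, 0.0, -1.0]]
force: [0.1, 0.0, -0.8]
finger_gap: 0.496
grip_force: 0.0
```

Emit:
{"op": "move_arm", "data": {"plan": [{"gripper": 1,"dx": 0,"dy": 0,"dz": 0,"wx": 0,"wy": 0,"wz": 0},{"gripper": 1,"dx": 0,"dy": 0,"dz": 0,"wx": 0,"wy": 0,"wz": 0},{"gripper": 1,"dx": 0,"dy": 0,"dz": 0,"wx": 0,"wy": 0,"wz": 0},{"gripper": 1,"dx": 0,"dy": 0,"dz": 0,"wx": 0,"wy": 0,"wz": 0},{"gripper": 1,"dx": 0,"dy": 0,"dz": 0,"wx": 0,"wy": 0,"wz": 0}], "force": 90}}

```text
time: 12.68
eef_pos: [0.4988, 0.1123, 0.0141]
tcp_rot: [[-0.177, -0.984, -0.0], [-0.984, 0.177, -0.001], [0.001, 0.0, -1.0]]
force: [-3.8, -1.7, 4.8]
finger_gap: 0.247
grip_force: 88.1
```

Emit:
{"op": "move_arm", "data": {"plan": [{"gripper": 1,"dx": -0.002,"dy": 0,"dz": 0,"wx": 0,"wy": 0,"wz": 0},{"gripper": 1,"dx": -0.004,"dy": 0,"dz": 0,"wx": 0,"wy": 0,"wz": 0},{"gripper": 1,"dx": -0.006,"dy": 0,"dz": 0,"wx": 0,"wy": 0,"wz": 0},{"gripper": 1,"dx": -0.008,"dy": 0,"dz": 0,"wx": 0,"wy": 0,"wz": 0},{"gripper": 1,"dx": -0.008,"dy": 0,"dz": 0,"wx": 0,"wy": 0,"wz": 0}]}}

```text
time: 13.1
eef_pos: [0.4999, 0.1192, 0.0141]
tcp_rot: [[-0.177, -0.984, -0.001], [-0.984, 0.177, -0.003], [0.003, 0.001, -1.0]]
force: [-4.6, -5.5, 7.2]
finger_gap: 0.246
grip_force: 88.4
```

Emit:
{"op": "move_arm", "data": {"plan": [{"gripper": 1,"dx": -0.001,"dy": 0,"dz": 0,"wx": 0,"wy": 0,"wz": 0},{"gripper": 1,"dx": -0.002,"dy": 0,"dz": 0,"wx": 0,"wy": 0,"wz": 0},{"gripper": 1,"dx": -0.003,"dy": 0,"dz": 0,"wx": 0,"wy": 0,"wz": 0},{"gripper": 1,"dx": -0.004,"dy": 0,"dz": 0,"wx": 0,"wy": 0,"wz": 0}]}}

```text
time: 13.43
eef_pos: [0.5005, 0.1225, 0.0141]
tcp_rot: [[-0.178, -0.984, -0.002], [-0.984, 0.178, -0.004], [0.004, 0.001, -1.0]]
force: [-5.0, -6.5, 6.8]
finger_gap: 0.243
grip_force: 88.4
```

Emit:
{"op": "move_arm", "data": {"plan": [{"gripper": 1,"dx": -0.001,"dy": 0,"dz": 0,"wx": 0,"wy": 0,"wz": 0},{"gripper": 1,"dx": -0.002,"dy": 0,"dz": 0,"wx": 0,"wy": 0,"wz": 0},{"gripper": 1,"dx": -0.003,"dy": 0,"dz": 0,"wx": 0,"wy": 0,"wz": 0},{"gripper": 1,"dx": -0.004,"dy": 0,"dz": 0,"wx": 0,"wy": 0,"wz": 0}]}}

```text
time: 13.77
eef_pos: [0.5012, 0.1265, 0.0141]
tcp_rot: [[-0.178, -0.984, -0.002], [-0.984, 0.178, -0.004], [0.004, 0.001, -1.0]]
force: [-4.8, -7.6, 7.5]
finger_gap: 0.25
grip_force: 88.4
```

Emit:
{"op": "move_arm", "data": {"plan": [{"gripper": 1,"dx": -0.001,"dy": 0,"dz": 0,"wx": 0,"wy": 0,"wz": 0},{"gripper": 1,"dx": -0.002,"dy": 0,"dz": 0,"wx": 0,"wy": 0,"wz": 0},{"gripper": 1,"dx": -0.003,"dy": 0,"dz": 0,"wx": 0,"wy": 0,"wz": 0}]}}

```text
time: 14.02
eef_pos: [0.5018, 0.1294, 0.0141]
tcp_rot: [[-0.178, -0.984, -0.001], [-0.984, 0.178, -0.004], [0.004, 0.001, -1.0]]
force: [-4.9, -6.8, 7.0]
finger_gap: 0.247
grip_force: 88.4
```

Emit:
{"op": "move_arm", "data": {"plan": [{"gripper": 1,"dx": -0.001,"dy": 0,"dz": 0,"wx": 0,"wy": 0,"wz": 0},{"gripper": 1,"dx": -0.002,"dy": 0,"dz": 0,"wx": 0,"wy": 0,"wz": 0},{"gripper": 1,"dx": -0.003,"dy": 0,"dz": 0,"wx": 0,"wy": 0,"wz": 0}]}}

```text
time: 14.27
eef_pos: [0.5023, 0.1324, 0.0141]
tcp_rot: [[-0.178, -0.984, -0.002], [-0.984, 0.178, -0.004], [0.004, 0.001, -1.0]]
force: [-5.2, -7.1, 7.2]
finger_gap: 0.249
grip_force: 88.4
```

Emit:
{"op": "move_arm", "data": {"plan": [{"gripper": 1,"dx": -0.001,"dy": 0,"dz": 0,"wx": 0,"wy": 0,"wz": 0},{"gripper": 1,"dx": -0.002,"dy": 0,"dz": 0,"wx": 0,"wy": 0,"wz": 0}]}}

```text
time: 14.43
eef_pos: [0.5026, 0.1343, 0.0141]
tcp_rot: [[-0.178, -0.984, -0.002], [-0.984, 0.178, -0.004], [0.004, 0.001, -1.0]]
force: [-4.6, -7.4, 7.3]
finger_gap: 0.252
grip_force: 88.4
```

Emit:
{"op": "move_arm", "data": {"plan": [{"gripper": 1,"dx": -0.001,"dy": 0,"dz": 0,"wx": 0,"wy": 0,"wz": 0},{"gripper": 1,"dx": -0.002,"dy": 0,"dz": 0,"wx": 0,"wy": 0,"wz": 0}]}}

```text
time: 14.6
eef_pos: [0.503, 0.1363, 0.0141]
tcp_rot: [[-0.178, -0.984, -0.002], [-0.984, 0.178, -0.004], [0.004, 0.001, -1.0]]
force: [-4.6, -7.2, 6.7]
finger_gap: 0.248
grip_force: 88.4
```

Emit:
{"op": "move_arm", "data": {"plan": [{"gripper": 1,"dx": -0.001,"dy": 0,"dz": 0,"wx": 0,"wy": 0,"wz": 0},{"gripper": 1,"dx": -0.002,"dy": 0,"dz": 0,"wx": 0,"wy": 0,"wz": 0}]}}

```text
time: 14.77
eef_pos: [0.5033, 0.1383, 0.0141]
tcp_rot: [[-0.178, -0.984, -0.002], [-0.984, 0.178, -0.004], [0.004, 0.001, -1.0]]
force: [-5.1, -8.1, 6.9]
finger_gap: 0.252
grip_force: 88.4
```

Emit:
{"op": "move_arm", "data": {"plan": [{"gripper": 1,"dx": -0.001,"dy": 0,"dz": 0,"wx": 0,"wy": 0,"wz": 0},{"gripper": 1,"dx": -0.002,"dy": 0,"dz": 0,"wx": 0,"wy": 0,"wz": 0}]}}

```text
time: 14.93
eef_pos: [0.5037, 0.1402, 0.0141]
tcp_rot: [[-0.178, -0.984, -0.002], [-0.984, 0.178, -0.004], [0.004, 0.001, -1.0]]
force: [-4.7, -8.5, 7.8]
finger_gap: 0.249
grip_force: 88.4
```

Emit:
{"op": "move_arm", "data": {"plan": [{"gripper": 1,"dx": -0.001,"dy": 0,"dz": 0,"wx": 0,"wy": 0,"wz": 0},{"gripper": 1,"dx": -0.0015,"dy": 0,"dz": 0,"wx": 0,"wy": 0,"wz": 0}]}}

```text
time: 15.1
eef_pos: [0.504, 0.1418, 0.0141]
tcp_rot: [[-0.178, -0.984, -0.002], [-0.984, 0.178, -0.004], [0.004, 0.001, -1.0]]
force: [-5.0, -8.4, 8.5]
finger_gap: 0.253
grip_force: 88.4
```

Emit:
{"op": "move_arm", "data": {"plan": [{"gripper": 1,"dx": -0.001,"dy": 0,"dz": 0,"wx": 0,"wy": 0,"wz": 0},{"gripper": 1,"dx": -0.002,"dy": 0,"dz": 0,"wx": 0,"wy": 0,"wz": 0}]}}

```text
time: 15.27
eef_pos: [0.5041, 0.1429, 0.0141]
tcp_rot: [[-0.178, -0.984, -0.002], [-0.984, 0.178, -0.005], [0.005, 0.001, -1.0]]
force: [-5.7, -12.1, 8.5]
finger_gap: 0.25
grip_force: 88.5
```

Emit:
{"op": "move_arm", "data": {"plan": [{"gripper": 1,"dx": -0.001,"dy": 0,"dz": 0,"wx": 0,"wy": 0,"wz": 0},{"gripper": 1,"dx": -0.0015,"dy": 0,"dz": 0,"wx": 0,"wy": 0,"wz": 0}]}}

```text
time: 15.43
eef_pos: [0.5041, 0.1433, 0.0141]
tcp_rot: [[-0.178, -0.984, -0.003], [-0.984, 0.178, -0.007], [0.008, 0.002, -1.0]]
force: [-5.5, -14.4, 8.9]
finger_gap: 0.244
grip_force: 88.5
```

Washer contact: the force is rising from the ~8 N sliding baseline. I'm aiming for about 20 N total along the slide.

Emit:
{"op": "move_arm", "data": {"plan": [{"gripper": 1,"dx": -0.001,"dy": 0,"dz": 0,"wx": 0,"wy": 0,"wz": 0},{"gripper": 1,"dx": -0.001,"dy": 0,"dz": 0,"wx": 0,"wy": 0,"wz": 0}]}}

```text
time: 15.6
eef_pos: [0.5042, 0.1437, 0.014]
tcp_rot: [[-0.178, -0.984, -0.003], [-0.984, 0.178, -0.008], [0.009, 0.002, -1.0]]
force: [-7.0, -15.8, 9.3]
finger_gap: 0.251
grip_force: 88.6
```

Emit:
{"op": "move_arm", "data": {"plan": [{"gripper": 1,"dx": -0.0005,"dy": 0,"dz": 0,"wx": 0,"wy": 0,"wz": 0},{"gripper": 1,"dx": -0.0005,"dy": 0,"dz": 0,"wx": 0,"wy": 0,"wz": 0}]}}

```text
time: 15.77
eef_pos: [0.5042, 0.1437, 0.014]
tcp_rot: [[-0.178, -0.984, -0.004], [-0.984, 0.178, -0.009], [0.009, 0.002, -1.0]]
force: [-5.6, -17.0, 9.0]
finger_gap: 0.247
grip_force: 88.7
```

Emit:
{"op": "move_arm", "data": {"plan": [{"gripper": 1,"dx": -0.0005,"dy": 0,"dz": 0,"wx": 0,"wy": 0,"wz": 0},{"gripper": 1,"dx": -0.001,"dy": 0,"dz": 0,"wx": 0,"wy": 0,"wz": 0},{"gripper": 1,"dx": -0.001,"dy": 0,"dz": 0,"wx": 0,"wy": 0,"wz": 0}]}}

```text
time: 16.02
eef_pos: [0.5042, 0.1441, 0.0141]
tcp_rot: [[-0.178, -0.984, -0.004], [-0.984, 0.178, -0.01], [0.01, 0.002, -1.0]]
force: [-7.2, -18.7, 9.8]
finger_gap: 0.247
grip_force: 88.8
```

Emit:
{"op": "move_arm", "data": {"plan": [{"gripper": 1,"dx": -0.0005,"dy": 0,"dz": 0,"wx": 0,"wy": 0,"wz": 0},{"gripper": 1,"dx": -0.0005,"dy": 0,"dz": 0,"wx": 0,"wy": 0,"wz": 0},{"gripper": 1,"dx": -0.0005,"dy": 0,"dz": 0,"wx": 0,"wy": 0,"wz": 0}]}}

```text
time: 16.27
eef_pos: [0.5042, 0.1442, 0.014]
tcp_rot: [[-0.178, -0.984, -0.004], [-0.984, 0.179, -0.01], [0.011, 0.003, -1.0]]
force: [-7.5, -20.6, 10.9]
finger_gap: 0.246
grip_force: 88.9
```

The washer load is now ≈12.5 N. I'll hold, then ease off and release.

Emit:
{"op": "move_arm", "data": {"plan": [{"gripper": 1,"dx": 0,"dy": 0,"dz": 0,"wx": 0,"wy": 0,"wz": 0},{"gripper": 1,"dx": 0,"dy": 0,"dz": 0,"wx": 0,"wy": 0,"wz": 0},{"gripper": 1,"dx": 0,"dy": 0,"dz": 0,"wx": 0,"wy": 0,"wz": 0},{"gripper": 1,"dx": 0,"dy": 0,"dz": 0,"wx": 0,"wy": 0,"wz": 0},{"gripper": 1,"dx": 0,"dy": 0,"dz": 0,"wx": 0,"wy": 0,"wz": 0}]}}

```text
time: 16.68
eef_pos: [0.5043, 0.1442, 0.0141]
tcp_rot: [[-0.179, -0.984, -0.004], [-0.984, 0.179, -0.01], [0.011, 0.002, -1.0]]
force: [-6.8, -19.3, 10.7]
finger_gap: 0.247
grip_force: 88.9
```

Emit:
{"op": "move_arm", "data": {"plan": [{"gripper": 1,"dx": 0.001,"dy": -0.0005,"dz": -0.001,"wx": 0,"wy": 0,"wz": 0},{"gripper": 1,"dx": 0.002,"dy": -0.001,"dz": -0.001,"wx": 0,"wy": 0,"wz": 0},{"gripper": 1,"dx": 0.003,"dy": -0.001,"dz": -0.001,"wx": 0,"wy": 0,"wz": 0},{"gripper": 1,"dx": 0.003,"dy": -0.001,"dz": -0.001,"wx": 0,"wy": 0,"wz": 0}]}}

```text
time: 17.02
eef_pos: [0.5043, 0.1443, 0.0141]
tcp_rot: [[-0.178, -0.984, -0.005], [-0.984, 0.178, -0.005], [0.005, 0.004, -1.0]]
force: [-8.0, -8.4, 6.3]
finger_gap: 0.249
grip_force: 88.6
```

Emit:
{"op": "move_arm", "data": {"plan": [{"gripper": 1,"dx": 0.001,"dy": 0.001,"dz": -0.0005,"wx": 0,"wy": 0,"wz": 0},{"gripper": 1,"dx": 0.002,"dy": 0.002,"dz": -0.001,"wx": 0,"wy": 0,"wz": 0},{"gripper": 1,"dx": 0.002,"dy": 0.002,"dz": -0.001,"wx": 0,"wy": 0,"wz": 0},{"gripper": 0.5,"dx": 0.002,"dy": 0.002,"dz": -0.001,"wx": 0,"wy": 0,"wz": 0},{"gripper": 0.5,"dx": 0.002,"dy": 0.002,"dz": -0.001,"wx": 0,"wy": 0,"wz": 0},{"gripper": 0.5,"dx": 0.002,"dy": 0.002,"dz": -0.001,"wx": 0,"wy": 0,"wz": 0},{"gripper": 0.5,"dx": 0.002,"dy": 0.002,"dz": -0.001,"wx": 0,"wy": 0,"wz": 0}]}}

```text
time: 17.6
eef_pos: [0.5038, 0.1457, 0.0158]
tcp_rot: [[-0.177, -0.984, 0.0], [-0.984, 0.177, 0.001], [-0.001, -0.0, -1.0]]
force: [0.3, 0.1, 0.1]
finger_gap: 0.501
grip_force: 0.0
```

Emit:
{"op": "move_arm", "data": {"plan": [{"gripper": 0.3,"dx": 0,"dy": 0,"dz": -0.01,"wx": 0,"wy": 0,"wz": 0},{"gripper": 0.3,"dx": 0,"dy": 0,"dz": -0.03,"wx": 0,"wy": 0,"wz": 0},{"gripper": 0.3,"dx": 0,"dy": 0,"dz": -0.06,"wx": 0,"wy": 0,"wz": 0},{"gripper": 0.3,"dx": 0,"dy": 0,"dz": -0.1,"wx": 0,"wy": 0,"wz": 0},{"gripper": 0.3,"dx": 0,"dy": 0,"dz": -0.14,"wx": 0,"wy": 0,"wz": 0},{"gripper": 0.3,"dx": 0,"dy": 0,"dz": -0.18,"wx": 0,"wy": 0,"wz": 0},{"gripper": 0.3,"dx": 0,"dy": 0,"dz": -0.18,"wx": 0,"wy": 0,"wz": 0},{"gripper": 0.3,"dx": 0,"dy": 0,"dz": -0.18,"wx": 0,"wy": 0,"wz": 0}]}}

```text
time: 18.27
eef_pos: [0.5049, 0.146, 0.1998]
tcp_rot: [[-0.177, -0.984, 0.006], [-0.984, 0.177, 0.004], [-0.005, -0.005, -1.0]]
force: [1.7, -0.1, -0.7]
finger_gap: 0.703
grip_force: 0.0
```

```bash
python3 - <<'E'
from h import *
T=wrist("w9"); g=cv2.cvtColor(cv2.imread("pics/w9.png"),cv2.COLOR_BGR2GRAY)
H=np.load("hold.npz"); d,n,C=H["d"],H["n"],H["C"]
# brightness changes along the predicted barrel axis at z=.067 (barrel top) -> rear cap inner edge
for y in range(-110,-20,6): 
    u=proj("wrist",[*(C+d*y/1000),.067],T); print(y,[int(g[int(round(proj("wrist",[*(C+d*y/1000+n*x/1000),.067],T)[1])),int(round(proj("wrist",[*(C+d*y/1000+n*x/1000),.067],T)[0]))]) for x in (-20,-16,-13,-10,-5,0,5,10,13,16,20)])
print(manip.finish_job())
E
```

```text
-110 [21, 22, 24, 22, 23, 22, 22, 22, 21, 21, 20]
-104 [26, 27, 27, 28, 27, 27, 27, 25, 25, 24, 24]
-98 [31, 31, 31, 32, 31, 30, 29, 30, 30, 28, 27]
-92 [34, 35, 35, 36, 36, 37, 35, 34, 32, 32, 30]
-86 [34, 35, 36, 36, 36, 35, 34, 33, 31, 29, 27]
-80 [249, 247, 248, 247, 246, 245, 246, 245, 246, 245, 247]
-74 [248, 248, 249, 248, 78, 93, 68, 247, 248, 245, 247]
-68 [248, 205, 191, 217, 226, 229, 203, 159, 121, 129, 249]
-62 [249, 209, 193, 175, 209, 202, 211, 208, 162, 138, 174]
-56 [248, 247, 248, 108, 109, 150, 119, 83, 171, 167, 174]
-50 [245, 198, 148, 210, 243, 246, 225, 224, 208, 219, 166]
-44 [246, 205, 149, 214, 243, 246, 225, 225, 204, 217, 165]
-38 [249, 207, 166, 189, 243, 246, 225, 216, 195, 203, 174]
-32 [249, 247, 247, 218, 245, 245, 225, 149, 173, 169, 173]
-26 [249, 247, 248, 217, 244, 245, 224, 147, 174, 169, 173]
the job is handed in; nothing more can be done
None
```

I fitted the cartridge and handed the job in at about 18 s of the 48 s allowed. It snapped home in both clips and was slid to the washer. I estimate the push there at about 12.5 N: the force read along the slide less the sliding friction. The result of the judging was not shown.

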